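# Charge the battery pack that has its cells in

### The job

Of the two identical orange battery packs, one has its cells fitted and the other is empty: feel which is heavier. Stand the heavy one in the middle of the charger's dark square pad, and leave the empty one standing upright on the blue mat (anywhere on it). Do not drop a pack or knock it over, and leave the black meter where it lies.

Things in the scene. Friction and masses are not known exactly. Their poses are not given: they have to be found in the camera images.
- pack_a_center (a point): Centre of an upright orange battery pack (black lid, two brass contacts on top): 80 mm along its x, 46 mm along its y, 70 mm tall, point 35 mm above its foot, z up. Flat smooth sides; grip across the 46 mm. Same look as the other pack, but one of the two (drawn anew each time) has its cells in and weighs 0.49 to 0.61 kg; the empty one weighs 0.14 kg. Its insides have 1 mm of play.
- pack_b_center (a point): Centre of an upright orange battery pack (black lid, two brass contacts on top): 80 mm along its x, 46 mm along its y, 70 mm tall, point 35 mm above its foot, z up. Flat smooth sides; grip across the 46 mm. Same look as the other pack, but one of the two (drawn anew each time) has its cells in and weighs 0.49 to 0.61 kg; the empty one weighs 0.14 kg. Its insides have 1 mm of play.
- pad_top (a point): Centre of the top of the charger's sprung pad: a dark level square, 130 x 130 mm, thin yellow border, no rim, on a low fixed white housing 150 x 150 mm. Its top is 42 mm above the blue mat when free. x and y along its sides, z up; the pack may stand any way round. The mat (660 x 1140 mm, centre 0.53 m ahead of the robot's base) is 2 mm thick: its top is at z = 0.002 m.
- pad (a joint): How far the sprung pad has sunk, m: 0 with nothing on it, about 0.002 under the empty pack, 0.006 (its lower stop) under the pack with its cells in.
- meter_top (a point): Bystander: centre of the top of a black hand-held meter lying flat on the mat, 160 mm (its x) x 80 mm x 40 mm, point 40 mm above its underside; a 7 mm high grey knob on top. Leave it alone. A grey box with two terminals and two white tape rolls lie in the same row, beyond the packs.

How it is judged:
By the outcome, as a careful person would: the job done as asked, in the order asked, and still so for the second after the job is handed in, with the robot touching nothing.
It also fails if it takes over 61 s, if anything falls off the work surface, if the arm or the gripper's body presses on something with over 40 N, if the wrist force passes 120 N, or if a joint passes its speed limit or range.

### The arm

A 7-joint arm with a two-finger parallel gripper is mounted at the origin on the work surface. World frame = base frame: x ahead of the robot, y to its left, z up, the work surface at z = 0. Lengths are in m, angles in rad, forces in N, time in s.
With the tool pointing down it reaches from about 0.425 to 0.875 m from the base axis. Payload 4.7 kg.
Tool frame: the origin (TCP) lies at the very end of the fingers, on their centre line; the grasp point (between the pads) lies 19 mm behind it; z points along the fingers, y is the line along which they close (so a half turn about z gives the same grasp; the last joint's range is limited). The gripper opens to 87 mm and grips with 3 to 60 N. Pads are 19 mm wide; open, the fingers measure 117 mm over their backs; the gripper's body (75 mm by 190 mm) begins 51 mm behind the grasp point.
Start: joints at [-1.315, 0.321, -0.07, 1.45, 0.023, 1.371, -0.057], TCP at [0.156, 0.631, 0.223] pointing down, gripper open.
Joint ranges: [-2.86, 2.86], [-0.3, 2.09], [-1.38, 1.24], [0.06, 2.45], [-1.56, 4.7], [0.09, 2.05], [-2.69, 2.69]. Speed limits (rad/s): [2.57, 2.57, 3.14, 3.14, 3.14, 3.14, 3.14].

### API

Orientations are given as a rotation vector (axis times angle).
In Python, from bench import ctrl gives the robot as it stands.
- The arm moves only by the tool jog_arm, never from a script. Its argument "commands" is a list of rows, each a list of 7 numbers: the opening, from 0 (shut) to 1 (fully open), then the shift along the world's x, y, z scaled (see below), then the turn, a rotation vector about the world's x, y, z scaled (see below). A call has exactly 5 rows; each row is the pose to reach, as a shift and turn from the pose commanded when the call began; what a row does not reach only later rows make up. The controller multiplies each number of a shift by 0.5 m and each number of a turn by 30 degrees. A row lasts 1/12 s, in which the tool goes at most 41.7 mm and 7.16 degrees, less where a joint would pass 70% of its speed; a pose out of reach is approached as far as the arm can. A call with a number of a shift or a turn outside -1 to 1 is refused whole. A call with a gripper value outside its range is refused whole. The fingers move at their own pace and stop on an object; "grip_force" is the grip in N (left out, the last holds). Time passes only in rows, so rows that repeat a pose let the fingers close, or fill a call up. It gives the time, the measured TCP pose, the force, the opening and the grip force at its end, in the units of the state.
- ctrl.get_state(): the state, without advancing time (a new reading comes with each control period).
- ctrl.get_image(name): name is "scene" or "top" or "wrist"; returns a dict with "frame" (420x560x3 uint8, red, green, blue), "vfov" (degrees; the focal length in pixels is half the picture's height over the tangent of half this angle, whatever the lens; pixels are square), "cx", "cy" (the principal point, pixels), "camera_from_world" (4x4, takes a point from world to camera coordinates); the wrist camera has in their place "mount" (4x4, takes a point from camera to tool coordinates, whose origin is the TCP and whose axes are the flange's). Camera axes: x right, y down, z forward; pixel columns grow to the right and rows downward; lengths in m; the calibration is good to about 2 mm. A picture is of the moment at which its call begins: read the wrist's pose just before it. There is no depth.
- ctrl.close_job(): hands the job in; it is judged then, once.
The state is a dict: "time": time; "joint_positions": joint angles; "qd": joint speeds; "joint_torque": joint torques, N m; "position": TCP position; "tool_rot": TCP orientation; "ft_force": force on the tool from outside, world axes, zero at the start; "torque": the same for the moment, N m; "grip_width": opening from 0.0 (shut) to 1.0 (fully open); "grip_force": force on a finger pad.
Only numpy, scipy, OpenCV 4.12 (cv2) and the standard library are available. Lean on these libraries where they do the work, as an engineer would, in place of code of your own. Each camera call takes 0.05 s, during which the arm holds its last target. There are 200 camera calls.

## Working session

There is one attempt and no reset: what is moved stays moved. The work goes in short steps, Python scripts to look and compute and a tool call to move; the robot and the scene stay as the last step left them, time stands still between calls to the robot, and variables do not carry over. Pictures are saved under pics/ and viewed, at most 10 in all, crops included, and the job is handed in when it is done.

Besides the shell and the picture viewer there is one more tool, called after ">>>" as name([rows], argument=value, ...), one row to a line, values as JSON. jog_arm: Moves the arm, as the interface text tells. Shifts and turns lie within -1 to 1; 1 stands for 0.5 m of shift or 30 degrees of turn. Its arguments: {"type":"object","properties":{"commands":{"type":"array","items":{"type":"array","items":{"type":"number","minimum":-1,"maximum":1}}},"grip_force":{"type":"number"}},"required":["commands"]}

```bash
mkdir -p pics; cat > h.py <<'E'
import numpy as np, cv2
from bench import ctrl
def K(im):
    f=im["frame"].shape[0]/2/np.tan(np.radians(im["vfov"])/2); return f,im["cx"],im["cy"]
def ray(im,u,v,z):
    f,cx,cy=K(im); T=np.linalg.inv(im["camera_from_world"])
    d=T[:3,:3]@np.array([(u-cx)/f,(v-cy)/f,1]); o=T[:3,3]
    return o+d*(z-o[2])/d[2]
def save(im,n): cv2.imwrite("pics/"+n,im["frame"][:,:,::-1])
E
python3 - <<'E'
from h import *
s=ctrl.get_state();print({k:np.round(v,3) for k,v in s.items()})
a=ctrl.get_image("top");b=ctrl.get_image("scene")
save({"frame":np.vstack([a["frame"]])},"t1.png");save(b,"s1.png")
for i in(a,b):print(np.round(i["camera_from_world"],3),K(i))
E
```

```text
{'time': np.float64(0.0), 'joint_positions': array([-1.315,  0.322, -0.07 ,  1.452,  0.023,  1.371, -0.057]), 'qd': array([-0.001, -0.   ,  0.001, -0.001, -0.001,  0.   ,  0.001]), 'joint_torque': array([-0.0000e+00, -4.9127e+01, -4.0400e-01, -3.1253e+01, -6.4000e-02,
        4.4000e-02,  0.0000e+00]), 'position': array([0.156, 0.631, 0.221]), 'tool_rot': array([-3.790e-01, -3.119e+00,  3.000e-03]), 'ft_force': array([ 0.07 , -0.038, -0.559]), 'torque': array([ 0.041,  0.   , -0.001]), 'grip_force': np.float64(0.0), 'grip_width': np.float64(1.005)}
[[-0.013 -1.    -0.009  0.003]
 [-0.985  0.014 -0.17   0.636]
 [ 0.171  0.007 -0.985  1.09 ]
 [ 0.     0.     0.     1.   ]] (np.float64(485.129930698369), 273.5628875466906, 208.752326376255)
[[-0.194  0.981 -0.014  0.124]
 [ 0.671  0.122 -0.732 -0.351]
 [-0.716 -0.151 -0.681  1.297]
 [ 0.     0.     0.     1.   ]] (np.float64(398.2143171129727), 277.70614497831986, 208.80756100167687)
```

View pics/t1.png

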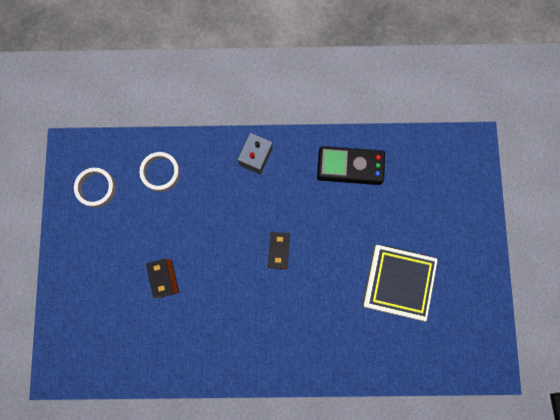

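View pics/s1.png

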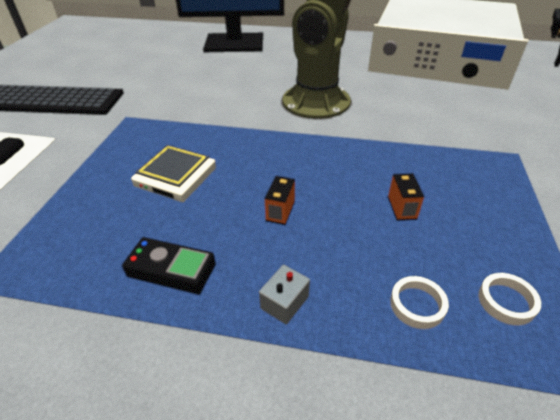

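The top view shows the packs' lids at about (163,278) and (279,250), the charger at (401,283) and the meter at (351,165). In the scene view the packs are at (406,195) and (281,198). Next I'll check the calibration on the mat corners and locate everything.

```bash
cat > find.py <<'E'
from h import *
a=ctrl.get_image("top");hsv=cv2.cvtColor(a["frame"],cv2.COLOR_RGB2HSV)
for u,v in((48,128),(496,122),(521,394),(30,400)):print("mat",ray(a,u,v,.002).round(4))
g=cv2.inRange(a["frame"],(0,0,0),(80,70,70))
y=cv2.inRange(hsv,(18,100,90),(35,255,255))
n,l,st,c=cv2.connectedComponentsWithStats(y)
for i in range(1,n):
    if st[i,4]>5:print("brass/yellow",st[i],c[i].round(1),ray(a,*c[i],.072).round(4))
m=(hsv[:,:,2]<75).astype(np.uint8)*255
cs,_=cv2.findContours(m,cv2.RETR_EXTERNAL,cv2.CHAIN_APPROX_NONE)
for k in cs:
    if 200<cv2.contourArea(k)<9000:print("dark",cv2.minAreaRect(k))
cs,_=cv2.findContours(y,cv2.RETR_EXTERNAL,cv2.CHAIN_APPROX_NONE)
k=max(cs,key=cv2.contourArea);B=cv2.boxPoints(cv2.minAreaRect(k))
P=np.array([ray(a,*p,.044) for p in B]);print("pad",P.round(4),P.mean(0))
E
python3 find.py
```

```text
mat [0.863  0.5679 0.002 ]
mat [ 0.8608 -0.5731  0.002 ]
mat [ 0.2034 -0.571   0.002 ]
mat [0.2028 0.5658 0.002 ]
brass/yellow [277 237   6   5  29] [279.6 238.9] [ 0.5627 -0.019   0.072 ]
brass/yellow [373 252  59  62 535] [402.3 282.4] [ 0.4602 -0.2948  0.072 ]
brass/yellow [275 258   7   5  30] [277.7 259.9] [ 0.5147 -0.0141  0.072 ]
brass/yellow [153 265   8   6  34] [156.4 267.4] [0.5015 0.2628 0.072 ]
brass/yellow [158 285   7   7  36] [161.  287.9] [0.455  0.2511 0.072 ]
dark ((159.88235473632812, 278.5294189453125), (36.380340576171875, 22.313276290893555), 75.96376037597656)
dark ((278.41876220703125, 250.1370391845703), (19.521692276000977, 35.83726501464844), 4.085616588592529)
dark ((350.83404541015625, 165.21253967285156), (67.161376953125, 34.45323944091797), 4.289153099060059)
pad [[ 0.4175 -0.227   0.044 ]
 [ 0.5333 -0.2587  0.044 ]
 [ 0.5049 -0.3775  0.044 ]
 [ 0.3901 -0.3439  0.044 ]] [ 0.46143323 -0.30178082  0.044     ]
```

The calibration is good; the mat shows an offset of about (+2.5, -2.6) mm. With that corrected:
- **Left pack:** (0.476, 0.259), yaw 14°.
- **Right pack:** (0.536, -0.014), yaw -6°.
- **Pad:** (0.459, -0.299), yaw -15°.

I'll go above the left pack first.

>>> jog_arm([
  [1,0.64,-0.744,-0.1,0,0,0.933],
  [1,0.64,-0.744,-0.1,0,0,0.933],
  [1,0.64,-0.744,-0.1,0,0,0.933],
  [1,0.64,-0.744,-0.1,0,0,0.933],
  [1,0.64,-0.744,-0.1,0,0,0.933],
], grip_force=25)

```text
time: 0.57
position: [0.2907, 0.4734, 0.2011]
tool_rot: [0.395, -3.116, 0.0]
ft_force: [0.6, 0.8, -0.4]
grip_width: 0.994
grip_force: 0.0
```

>>> jog_arm([
  [1,0.37,-0.43,-0.06,0,0,0],
  [1,0.37,-0.43,-0.06,0,0,0],
  [1,0.37,-0.43,-0.06,0,0,0],
  [1,0.37,-0.43,-0.06,0,0,0],
  [1,0.37,-0.43,-0.06,0,0,0],
])

```text
time: 0.98
position: [0.4259, 0.3162, 0.1795]
tool_rot: [-0.387, 3.118, 0.001]
ft_force: [1.4, 1.5, 0.1]
grip_width: 1.0
grip_force: 0.0
```

>>> jog_arm([
  [1,0.1,-0.114,0,0,0,0],
  [1,0.1,-0.114,0,0,0,0],
  [1,0.1,-0.114,0,0,0,0],
  [1,0.1,-0.114,0,0,0,0],
  [1,0.1,-0.114,0,0,0,0],
])

```text
time: 1.4
position: [0.4745, 0.2616, 0.1794]
tool_rot: [0.387, -3.117, -0.001]
ft_force: [-0.2, -0.0, -0.2]
grip_width: 1.002
grip_force: 0.0
```

```bash
python3 - <<'E'
from h import *
from scipy.spatial.transform import Rotation as R
s=ctrl.get_state();w=ctrl.get_image("wrist");save(w,"w1.png")
print(s["position"],s["tool_rot"],w["mount"].round(3))
E
```

```text
[0.47448016 0.26156146 0.17943905] [ 3.86586379e-01 -3.11685423e+00 -8.32875038e-04] [[-0.001 -0.962 -0.271  0.074]
 [ 1.    -0.001 -0.    -0.001]
 [-0.    -0.271  0.962 -0.162]
 [ 0.     0.     0.     1.   ]]
```

View pics/w1.png

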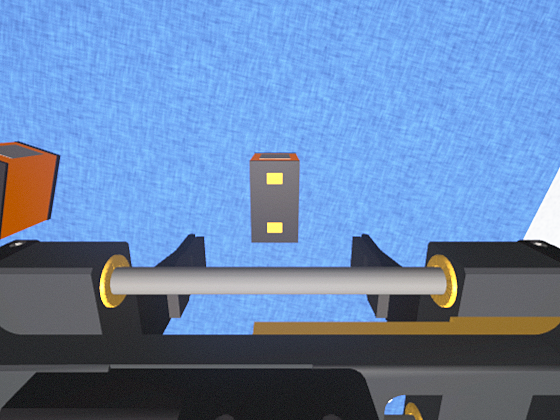

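The wrist view shows the left pack's lid at (274,200), with its contacts at (274,178) and (274,227), aligned with the fingers. I'll refine its centre from this view.

```bash
cat > wr.py <<'E'
from h import *
from scipy.spatial.transform import Rotation as R
def wimg():
    s=ctrl.get_state();w=ctrl.get_image("wrist")
    T=np.eye(4);T[:3,:3]=R.from_rotvec(s["tool_rot"]).as_matrix();T[:3,3]=s["position"]
    w["camera_from_world"]=np.linalg.inv(T@w["mount"]);return s,w
def brass(z=.072):
    s,w=wimg();hsv=cv2.cvtColor(w["frame"],cv2.COLOR_RGB2HSV)
    y=cv2.inRange(hsv,(22,120,150),(35,255,255));y[232:]*=(np.abs(np.arange(560)-275)<60)[None].astype(np.uint8)
    n,l,st,c=cv2.connectedComponentsWithStats(y);P=[]
    for i in range(1,n):
        if 60<st[i,4]<500:P.append(ray(w,*c[i],z));print(st[i],P[-1].round(4))
    P=np.array(P);d=P[0]-P[1];print("centre",P.mean(0).round(4),"yaw",np.degrees(np.arctan2(d[1],d[0])),"tcp",s["position"])
    Y=R.from_rotvec(s["tool_rot"]).as_matrix()[:,1];print("tooly deg",np.degrees(np.arctan2(Y[1],Y[0])))
if __name__=="__main__":brass()
E
python3 wr.py
```

```text
[266 173  15  12 166] [0.4522 0.2514 0.072 ]
[266 223  15  10 149] [0.4993 0.263  0.072 ]
centre [0.4757 0.2572 0.072 ] yaw -166.1886826742498 tcp [0.47404674 0.26231058 0.17948348]
tooly deg 104.24349022548641
```

>>> jog_arm([
  [1,0.003,-0.007,-0.07,0,0,0],
  [1,0.003,-0.007,-0.14,0,0,0],
  [1,0.003,-0.007,-0.19,0,0,0],
  [1,0.003,-0.007,-0.23,0,0,0],
  [1,0.003,-0.007,-0.25,0,0,0],
])

```text
time: 1.92
position: [0.4737, 0.2581, 0.0517]
tool_rot: [0.391, -3.113, 0.002]
ft_force: [-0.6, 0.6, -0.3]
grip_width: 1.003
grip_force: 0.0
```

>>> jog_arm([
  [1,0,0,-0.03,0,0,0],
  [1,0,0,-0.055,0,0,0],
  [1,0,0,-0.055,0,0,0],
  [0.7,0,0,-0.055,0,0,0],
  [0.6,0,0,-0.055,0,0,0],
])

```text
time: 2.33
position: [0.4771, 0.2583, 0.0282]
tool_rot: [-0.387, 3.116, 0.001]
ft_force: [-0.2, -0.4, 0.5]
grip_width: 0.918
grip_force: 0.0
```

>>> jog_arm([
  [0.4,0,0,0,0,0,0],
  [0.4,0,0,0,0,0,0],
  [0.4,0,0,0,0,0,0],
  [0.4,0,0,0,0,0,0],
  [0.4,0,0,0,0,0,0],
])

```text
time: 2.75
position: [0.4766, 0.2577, 0.0275]
tool_rot: [-0.387, 3.117, 0.0]
ft_force: [-0.1, 0.0, 0.5]
grip_width: 0.555
grip_force: 0.0
```

>>> jog_arm([
  [0.4,0,0,0,0,0,0],
  [0.4,0,0,0,0,0,0],
  [0.4,0,0,0,0,0,0],
  [0.4,0,0,0,0,0,0],
  [0.4,0,0,0,0,0,0],
], grip_force=35)

```text
time: 3.17
position: [0.4766, 0.2577, 0.0274]
tool_rot: [-0.387, 3.117, 0.0]
ft_force: [-0.1, -0.3, 3.4]
grip_width: 0.527
grip_force: 35.0
```

>>> jog_arm([
  [0.4,0,0,0.004,0,0,0],
  [0.4,0,0,0.01,0,0,0],
  [0.4,0,0,0.02,0,0,0],
  [0.4,0,0,0.03,0,0,0],
  [0.4,0,0,0.036,0,0,0],
])

```text
time: 3.58
position: [0.4768, 0.2577, 0.046]
tool_rot: [-0.386, 3.117, 0.001]
ft_force: [0.2, 0.7, -1.2]
grip_width: 0.526
grip_force: 35.0
```

>>> jog_arm([
  [0.4,0,0,0,0,0,0],
  [0.4,0,0,0,0,0,0],
  [0.4,0,0,0,0,0,0],
  [0.4,0,0,0,0,0,0],
  [0.4,0,0,0,0,0,0],
])

```text
time: 4.0
position: [0.4764, 0.2575, 0.045]
tool_rot: [0.387, -3.117, 0.0]
ft_force: [-0.3, -0.1, -1.6]
grip_width: 0.525
grip_force: 35.0
```

>>> jog_arm([
  [0.4,0,0,0,0,0,0],
  [0.4,0,0,0,0,0,0],
  [0.4,0,0,0,0,0,0],
  [0.4,0,0,0,0,0,0],
  [0.4,0,0,0,0,0,0],
])

```text
time: 4.42
position: [0.4765, 0.2576, 0.0452]
tool_rot: [0.387, -3.118, -0.0]
ft_force: [0.8, -0.7, -0.9]
grip_width: 0.527
grip_force: 35.0
```

The reading is about 1.3 N, so this is the empty pack. I'll set it back gently.

>>> jog_arm([
  [0.4,0,0,-0.012,0,0,0],
  [0.4,0,0,-0.024,0,0,0],
  [0.4,0,0,-0.031,0,0,0],
  [0.4,0,0,-0.034,0,0,0],
  [0.4,0,0,-0.036,0,0,0],
])

```text
time: 4.83
position: [0.4757, 0.2571, 0.0275]
tool_rot: [0.386, -3.115, 0.001]
ft_force: [-6.1, -3.1, 13.6]
grip_width: 0.529
grip_force: 35.0
```

>>> jog_arm([
  [0.4,0,0,0,0,0,0],
  [0.4,0,0,0,0,0,0],
  [0.55,0,0,0,0,0,0],
  [0.6,0,0,0,0,0,0],
  [0.8,0,0,0,0,0,0],
], grip_force=10)

```text
time: 5.25
position: [0.4769, 0.2578, 0.0272]
tool_rot: [-0.387, 3.117, 0.001]
ft_force: [-0.3, -0.3, 0.1]
grip_width: 0.613
grip_force: 0.0
```

>>> jog_arm([
  [1,0,0,0,0,0,0],
  [1,0,0,0,0,0,0],
  [1,0,0,0,0,0,0],
  [1,0,0,0,0,0,0],
  [1,0,0,0,0,0,0],
])

```text
time: 5.67
position: [0.4765, 0.2576, 0.0272]
tool_rot: [-0.387, 3.118, 0.0]
ft_force: [-0.4, 0.3, 0.4]
grip_width: 0.954
grip_force: 0.0
```

>>> jog_arm([
  [1,0,0,0.03,0,0,0],
  [1,0,0,0.1,0,0,0],
  [1,0,0,0.18,0,0,0],
  [1,0,0,0.25,0,0,0],
  [1,0,0,0.3,0,0,0],
])

```text
time: 6.08
position: [0.4776, 0.2581, 0.1809]
tool_rot: [-0.386, 3.114, 0.003]
ft_force: [0.6, 0.5, -0.2]
grip_width: 0.996
grip_force: 0.0
```

>>> jog_arm([
  [1,0.059,-0.272,0,0,0,-0.667],
  [1,0.059,-0.272,0,0,0,-0.667],
  [1,0.059,-0.272,0,0,0,-0.667],
  [1,0.059,-0.272,0,0,0,-0.667],
  [1,0.059,-0.272,0,0,0,-0.667],
])

```text
time: 6.5
position: [0.5072, 0.1159, 0.1776]
tool_rot: [0.174, 3.136, -0.002]
ft_force: [-0.5, 0.4, -0.3]
grip_width: 1.001
grip_force: 0.0
```

>>> jog_arm([
  [1,0.059,-0.272,0,0,0,0],
  [1,0.059,-0.272,0,0,0,0],
  [1,0.059,-0.272,0,0,0,0],
  [1,0.059,-0.272,0,0,0,0],
  [1,0.059,-0.272,0,0,0,0],
])

```text
time: 6.92
position: [0.536, -0.019, 0.1774]
tool_rot: [0.171, 3.136, -0.002]
ft_force: [-0.4, 0.6, -0.5]
grip_width: 1.001
grip_force: 0.0
```

```bash
python3 wr.py; python3 - <<'E'
from h import *
a=ctrl.get_image("top");b=ctrl.get_image("scene");save({"frame":np.hstack([a["frame"][150:400,:400],b["frame"][100:350,200:560]])},"c1.png")
E
```

```text
[275 173  17  11 171] [ 0.5127 -0.0128  0.072 ]
[276 223  16  10 151] [ 0.5607 -0.0174  0.072 ]
centre [ 0.5367 -0.0151  0.072 ] yaw 174.52301467516966 tcp [ 0.53604223 -0.01895098  0.17741857]
tooly deg 83.7502269548984
```

View pics/c1.png

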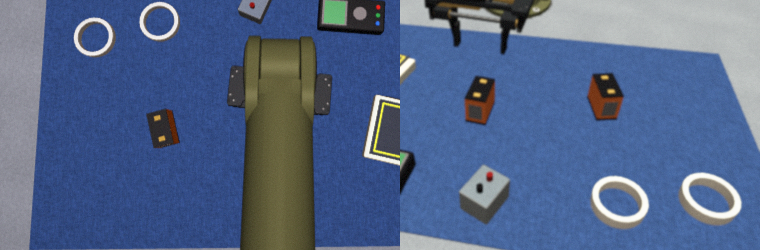

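The crop shows the left pack standing at (162,128) and the right pack under the gripper. Going down on the right pack.

>>> jog_arm([
  [1,0.002,0.009,-0.07,0,0,0],
  [1,0.002,0.009,-0.14,0,0,0],
  [1,0.002,0.009,-0.19,0,0,0],
  [1,0.002,0.009,-0.23,0,0,0],
  [1,0.002,0.009,-0.25,0,0,0],
])

```text
time: 7.48
position: [0.5343, -0.007, 0.0492]
tool_rot: [-0.154, -3.133, -0.0]
ft_force: [0.1, 0.8, 1.3]
grip_width: 1.001
grip_force: 0.0
```

>>> jog_arm([
  [1,0,0,-0.03,0,0,0],
  [1,0,0,-0.05,0,0,0],
  [1,0,0,-0.05,0,0,0],
  [0.7,0,0,-0.05,0,0,0],
  [0.6,0,0,-0.05,0,0,0],
])

```text
time: 7.9
position: [0.5374, -0.0094, 0.0282]
tool_rot: [0.16, 3.136, 0.001]
ft_force: [0.1, -0.2, 0.3]
grip_width: 0.919
grip_force: 0.0
```

>>> jog_arm([
  [0.4,0,0,0,0,0,0],
  [0.4,0,0,0,0,0,0],
  [0.4,0,0,0,0,0,0],
  [0.4,0,0,0,0,0,0],
  [0.4,0,0,0,0,0,0],
])

```text
time: 8.32
position: [0.5366, -0.012, 0.0277]
tool_rot: [0.162, 3.137, -0.004]
ft_force: [-2.0, -6.2, 4.2]
grip_width: 0.556
grip_force: 2.9
```

>>> jog_arm([
  [0.4,0,0,0,0,0,0],
  [0.4,0,0,0,0,0,0],
  [0.4,0,0,0,0,0,0],
  [0.4,0,0,0,0,0,0],
  [0.4,0,0,0,0,0,0],
], grip_force=40)

```text
time: 8.73
position: [0.5366, -0.0123, 0.0277]
tool_rot: [0.163, 3.137, -0.004]
ft_force: [-1.6, -5.5, 3.7]
grip_width: 0.529
grip_force: 40.0
```

>>> jog_arm([
  [0.4,0,0,0.004,0,0,0],
  [0.4,0,0,0.01,0,0,0],
  [0.4,0,0,0.02,0,0,0],
  [0.4,0,0,0.03,0,0,0],
  [0.4,0,0,0.036,0,0,0],
])

```text
time: 9.15
position: [0.5366, -0.0094, 0.0457]
tool_rot: [0.16, 3.137, 0.001]
ft_force: [0.5, -0.6, -5.6]
grip_width: 0.526
grip_force: 40.0
```

>>> jog_arm([
  [0.4,0,0,0,0,0,0],
  [0.4,0,0,0,0,0,0],
  [0.4,0,0,0,0,0,0],
  [0.4,0,0,0,0,0,0],
  [0.4,0,0,0,0,0,0],
])

```text
time: 9.57
position: [0.5363, -0.0099, 0.045]
tool_rot: [-0.161, -3.137, 0.0]
ft_force: [0.2, -0.0, -5.2]
grip_width: 0.52
grip_force: 40.0
```

It reads 5.2 N, so the right pack is the heavy one. I'll carry it to the pad.

>>> jog_arm([
  [0.4,0,0,0.04,0,0,0],
  [0.4,0,0,0.1,0,0,-0.05],
  [0.4,-0.01,-0.04,0.15,0,0,-0.1],
  [0.4,-0.025,-0.095,0.16,0,0,-0.2],
  [0.4,-0.042,-0.16,0.16,0,0,-0.313],
])

```text
time: 9.98
position: [0.5178, -0.089, 0.1279]
tool_rot: [0.414, 3.109, 0.003]
ft_force: [0.3, -1.7, -5.6]
grip_width: 0.522
grip_force: 40.0
```

>>> jog_arm([
  [0.4,-0.018,-0.07,0,0,0,0],
  [0.4,-0.036,-0.14,0,0,0,0],
  [0.4,-0.054,-0.21,0,0,0,0],
  [0.4,-0.072,-0.275,0,0,0,0],
  [0.4,-0.085,-0.325,0,0,0,0],
])

```text
time: 10.4
position: [0.4713, -0.2558, 0.1254]
tool_rot: [0.422, 3.113, -0.002]
ft_force: [-0.3, -0.2, -5.7]
grip_width: 0.526
grip_force: 40.0
```

>>> jog_arm([
  [0.4,-0.012,-0.04,0,0,0,0],
  [0.4,-0.02,-0.07,0,0,0,0],
  [0.4,-0.026,-0.09,0,0,0,0],
  [0.4,-0.028,-0.094,0,0,0,0],
  [0.4,-0.028,-0.094,0,0,0,0],
])

```text
time: 10.82
position: [0.4587, -0.2995, 0.125]
tool_rot: [-0.419, -3.113, -0.001]
ft_force: [1.0, 1.0, -5.9]
grip_width: 0.525
grip_force: 40.0
```

```bash
python3 - <<'E'
from wr import *
s,w=wimg();a=ctrl.get_image("scene")
print(s["position"],s["tool_rot"],s["ft_force"])
save({"frame":np.hstack([w["frame"],a["frame"][80:360,100:340].repeat(1,0) if 0 else np.pad(a["frame"][80:360,100:340],((0,140),(0,0),(0,0)))])},"w2.png")
E
```

```text
[ 0.45867721 -0.29952875  0.1250222 ] [-4.18986201e-01 -3.11309517e+00 -6.21796402e-04] [ 1.01423942  0.95972076 -5.91690744]
```

View pics/w2.png

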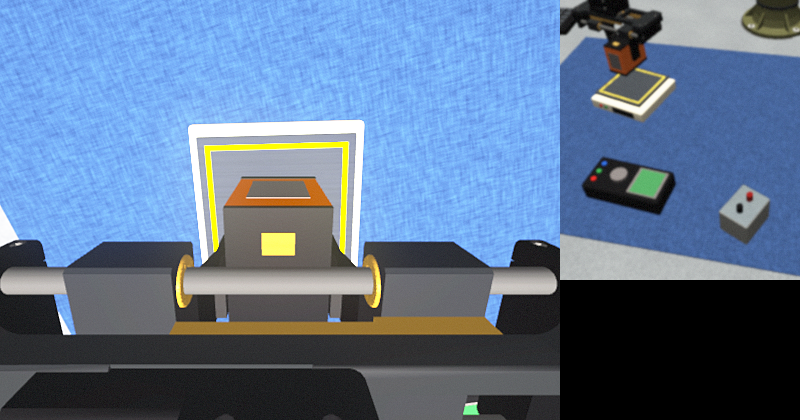

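The wrist view shows the pad behind the held pack, with its outer yellow corners at about (204,147) and (350,141). I'll cast those onto the pad plane.

```bash
python3 - <<'E'
from wr import *
s,w=wimg();hsv=cv2.cvtColor(w["frame"],cv2.COLOR_RGB2HSV)
y=cv2.inRange(hsv,(24,150,150),(34,255,255));y[240:]=0
pts=np.argwhere(y)[:,::-1]; pts=pts[(pts[:,0]>195)&(pts[:,0]<360)]
c=[pts[np.argmin(pts@[1,1])],pts[np.argmin(pts@[-1,1])]];print(c)
A,B=[ray(w,*p,.044) for p in c];e=(B-A);L=np.linalg.norm(e);e/=L;n=np.array([-e[1],e[0],0])
if n[0]<0:n=-n
print(A,B,L,"yaw",np.degrees(np.arctan2(n[1],n[0])),"centre",(A+B)/2+n*L/2,s["position"])
E
```

```text
[array([202, 145]), array([345, 142])]
[ 0.38989382 -0.34287248  0.044     ] [ 0.41794198 -0.23103458  0.044     ] 0.11530141192030788 yaw -14.07900011127832 centre [ 0.45983685 -0.30097761  0.044     ] [ 0.45960767 -0.29783763  0.12495664]
```

>>> jog_arm([
  [0.4,0,-0.002,-0.025,0,0,0.03],
  [0.4,0,-0.002,-0.055,0,0,0.03],
  [0.4,0,-0.002,-0.08,0,0,0.03],
  [0.4,0,-0.002,-0.095,0,0,0.03],
  [0.4,0,-0.002,-0.104,0,0,0.03],
])

```text
time: 11.38
position: [0.4587, -0.2992, 0.0718]
tool_rot: [-0.391, -3.115, -0.001]
ft_force: [0.1, -0.1, -5.0]
grip_width: 0.529
grip_force: 40.0
```

>>> jog_arm([
  [0.4,0,0,-0.003,0,0,0],
  [0.4,0,0,-0.006,0,0,0],
  [0.4,0,0,-0.009,0,0,0],
  [0.4,0,0,-0.011,0,0,0],
  [0.4,0,0,-0.011,0,0,0],
])

```text
time: 11.8
position: [0.4595, -0.3006, 0.0682]
tool_rot: [0.393, 3.116, -0.0]
ft_force: [1.8, 1.1, -4.5]
grip_width: 0.529
grip_force: 40.0
```

>>> jog_arm([
  [0.4,0,0,-0.002,0,0,0],
  [0.4,0,0,-0.004,0,0,0],
  [0.4,0,0,-0.006,0,0,0],
  [0.4,0,0,-0.006,0,0,0],
  [0.4,0,0,-0.006,0,0,0],
])

```text
time: 12.22
position: [0.4595, -0.3006, 0.0651]
tool_rot: [0.393, 3.116, -0.0]
ft_force: [1.2, -0.2, -1.2]
grip_width: 0.528
grip_force: 40.0
```

>>> jog_arm([
  [0.4,0,0,-0.001,0,0,0],
  [0.4,0,0,-0.002,0,0,0],
  [0.4,0,0,-0.003,0,0,0],
  [0.4,0,0,-0.003,0,0,0],
  [0.4,0,0,-0.003,0,0,0],
])

```text
time: 12.63
position: [0.4595, -0.3007, 0.0637]
tool_rot: [0.393, 3.116, -0.0]
ft_force: [1.2, -0.5, 1.1]
grip_width: 0.524
grip_force: 40.0
```

Fully supported. Releasing gently.

>>> jog_arm([
  [0.4,0,0,0,0,0,0],
  [0.4,0,0,0,0,0,0],
  [0.55,0,0,0,0,0,0],
  [0.58,0,0,0,0,0,0],
  [0.62,0,0,0,0,0,0],
], grip_force=10)

```text
time: 13.05
position: [0.4585, -0.3003, 0.0629]
tool_rot: [-0.393, -3.116, -0.001]
ft_force: [-1.3, 0.5, 0.2]
grip_width: 0.587
grip_force: 0.0
```

>>> jog_arm([
  [0.8,0,0,0,0,0,0],
  [0.9,0,0,0,0,0,0],
  [1,0,0,0,0,0,0],
  [1,0,0,0,0,0,0],
  [1,0,0,0,0,0,0],
])

```text
time: 13.47
position: [0.459, -0.3004, 0.0632]
tool_rot: [-0.393, -3.117, -0.0]
ft_force: [-0.2, -0.3, 1.0]
grip_width: 0.911
grip_force: 0.0
```

>>> jog_arm([
  [1,0,0,0.03,0,0,0],
  [1,0,0,0.08,0,0,0],
  [1,0,0,0.16,0,0,0],
  [1,0,0,0.22,0,0,0],
  [1,0,0,0.26,0,0,0],
])

```text
time: 13.88
position: [0.46, -0.3013, 0.1967]
tool_rot: [0.393, 3.113, -0.001]
ft_force: [0.0, 0.7, 0.5]
grip_width: 0.998
grip_force: 0.0
```

>>> jog_arm([
  [1,0,0.08,0,0,0,0],
  [1,0.02,0.16,0,0,0,0],
  [1,0.04,0.24,0,0,0,0],
  [1,0.06,0.3,0,0,0,0],
  [1,0.06,0.34,0,0,0,0],
])

```text
time: 14.3
position: [0.4906, -0.1258, 0.1934]
tool_rot: [0.385, 3.117, 0.002]
ft_force: [0.5, -0.2, 0.1]
grip_width: 1.0
grip_force: 0.0
```

```bash
python3 find.py | grep -v mat; python3 - <<'E'
from h import *
a=ctrl.get_image("top");b=ctrl.get_image("scene");save({"frame":np.hstack([a["frame"][120:400,120:520],b["frame"][80:360,100:500]])},"c2.png")
E
```

```text
brass/yellow [ 336  221   95  199 6718] [370.1 313.3] [ 0.3929 -0.2189  0.072 ]
brass/yellow [154 265   7   6  35] [156.8 267.5] [0.5012 0.262  0.072 ]
brass/yellow [409 268   7   6  38] [412.  270.5] [ 0.4867 -0.3183  0.072 ]
brass/yellow [333 276  14  18  91] [338.7 285.9] [ 0.4543 -0.1509  0.072 ]
brass/yellow [346 279   3   5   9] [346.9 281. ] [ 0.465  -0.1699  0.072 ]
brass/yellow [158 285   7   7  34] [161.4 288.2] [0.4543 0.2503 0.072 ]
dark ((389.07257080078125, 363.560302734375), (5.6006364822387695, 111.33226776123047), 6.009005546569824)
dark ((413.42974853515625, 284.2784118652344), (14.452531814575195, 42.213871002197266), 8.972626686096191)
dark ((161.08824157714844, 278.35296630859375), (36.1378059387207, 23.768491744995117), 75.96376037597656)
dark ((319.38720703125, 304.5184326171875), (100.62054443359375, 217.147705078125), 23.73944091796875)
dark ((350.865478515625, 165.21495056152344), (67.12718200683594, 34.580074310302734), 4.4846062660217285)
pad [[ 0.1691 -0.0991  0.044 ]
 [ 0.6085 -0.1698  0.044 ]
 [ 0.5781 -0.3846  0.044 ]
 [ 0.1431 -0.3004  0.044 ]] [ 0.37468666 -0.23844501  0.044     ]
```

View pics/c2.png

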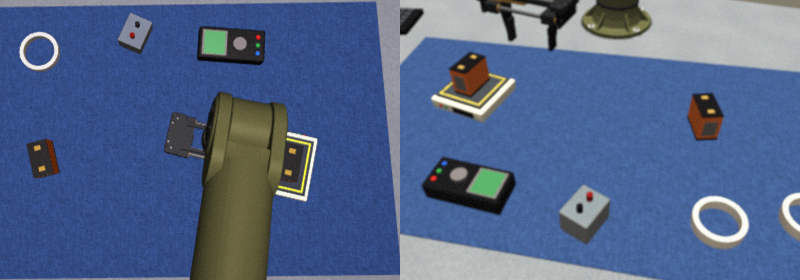

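Both packs are standing: the heavy one on the pad (top crop about (291,160)) and the empty one at (42,158). I'll move the arm clear and check the centring.

>>> jog_arm([
  [1,0.02,0.08,0.02,0,0,0],
  [1,0.04,0.16,0.04,0,0,0],
  [1,0.04,0.22,0.04,0,0,0],
  [1,0.04,0.24,0.04,0,0,0],
  [1,0.04,0.24,0.04,0,0,0],
])

```text
time: 14.87
position: [0.5091, -0.0086, 0.2131]
tool_rot: [-0.387, -3.117, -0.0]
ft_force: [0.8, -0.9, 0.1]
grip_width: 1.0
grip_force: 0.0
```

```bash
sed -i 's/,\.072).round/,.110).round/' find.py; python3 find.py | grep -v mat
```

```text
brass/yellow [296 208  15  55 447] [303.  232.5] [ 0.5722 -0.0711  0.11  ]
brass/yellow [237 210  14  56 452] [243.6 235.6] [0.5671 0.0611 0.11  ]
brass/yellow [253 211  41  20 494] [273.2 220. ] [ 0.6011 -0.0052  0.11  ]
brass/yellow [ 252  238   53  182 5443] [278.6 326. ] [ 0.3702 -0.0139  0.11  ]
brass/yellow [372 252  59  62 526] [401.7 282.6] [ 0.4593 -0.2838  0.11  ]
brass/yellow [298 254   3   9  14] [298.5 258.3] [ 0.5151 -0.0599  0.11  ]
brass/yellow [154 265   7   6  36] [156.9 267.5] [0.4991 0.2524 0.11  ]
brass/yellow [299 269  13  17 111] [305.1 276.7] [ 0.4747 -0.0736  0.11  ]
brass/yellow [409 268   7   6  38] [412.  270.5] [ 0.4851 -0.3079  0.11  ]
brass/yellow [239 272  13  16 116] [244.3 279.2] [0.471  0.0598 0.11  ]
brass/yellow [158 286   8   6  32] [161.5 288.2] [0.4539 0.2409 0.11  ]
brass/yellow [404 289   8   7  38] [407.8 292. ] [ 0.4388 -0.296   0.11  ]
dark ((310.066162109375, 353.05841064453125), (132.74099731445312, 9.731012344360352), 86.42366790771484)
dark ((245.91162109375, 353.1419372558594), (132.15330505371094, 12.097308158874512), 88.22853088378906)
dark ((406.0809631347656, 281.49072265625), (29.61400604248047, 40.17204284667969), 11.888657569885254)
dark ((159.91835021972656, 278.5804443359375), (36.27988052368164, 21.7793025970459), 75.17352294921875)
dark ((319.4617614746094, 244.00294494628906), (81.83515930175781, 20.8614444732666), 85.60128784179688)
dark ((262.6335754394531, 233.10617065429688), (63.845115661621094, 89.05005645751953), 87.87889862060547)
dark ((350.8387145996094, 165.150390625), (67.161376953125, 34.5778923034668), 4.289153099060059)
pad [[ 0.5671  0.0483  0.044 ]
 [ 0.5718 -0.0581  0.044 ]
 [ 0.1651 -0.0728  0.044 ]
 [ 0.1608  0.0272  0.044 ]] [ 0.36620546 -0.01384408  0.044     ]
```

The pack is centred on the pad to within about 1 mm. Handing in.

```bash
python3 -c "
from bench import ctrl;print(ctrl.close_job())"
```

```text
the job is handed in; nothing more can be done
None
```

The heavy pack (5.2 N on the wrist, the right-hand one) stands within about 1 mm of the charger pad's centre, the empty one (about 1.3 N) stands upright where it was on the mat, the meter was not touched, and the job is handed in at about 15 s.

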